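Get the glue out of the latched supply box

TASK

Get out the glue bottle that is kept in the grey supply box. Release the box's quarter-turn latch by turning its wing knob fully anticlockwise (seen from above), then swing the lid right back on its hinge and leave it open. Take the bottle out and set it down gently, standing upright on the clear floor of the drip tray beside the brush, and let go; do not tip the bottle or push about the brush, the nail tin in the box or the two joint pieces on the bench.

Things in the scene. Friction and masses are not known exactly. Their poses are not given: they have to be found in the camera images.
- supply_box: grey sheet-steel box fixed on the bench, 140 (x) x 300 (y) x 202 mm high with its lid shut; walls 3 mm, wall tops 152 mm up. Origin: centre of its underside; its front (with the handle) faces its own -x, its y runs along its width. Inner floor 6 mm above the origin. The front wall's top has a 14 mm flange pointing inward, under which the latch's tongue lies
- lid (a joint): the lid's hinge, rad: 0 shut, 1.9 right back against its stop. Let go below about 1.0 it falls shut; past about 1.2 it sinks back to the stop by itself, damped. Lifting it takes about 3 N at the handle. It cannot be lifted while the latch holds
- lid_hinge (a point): point on the hinge line of the lid, which runs along the box's y at the top of its rear wall, 152 mm above the bench and 70 mm behind the box's centre. Turns with the lid (about its own y)
- lid_handle (a point): middle of the lid's front handle: round steel bar, 10 mm diameter, straight for 98 mm along the box's y between its two legs, 42 mm in front of the lid's front face (37 mm free behind it), 190 mm above the bench when shut. It swings on an arc of 186 mm radius about the hinge line (182 mm before it, 38 mm above it when shut); held from above at its middle, the bar turns between the fingers
- knob (a joint): the latch knob, rad: 0 to 1.57, growing anticlockwise seen from above, with a firm stop at each end. Below about 1.1 the tongue still holds the lid; 1.57 is fully released. Starts at 0 to 0.25; stays where it is left; turning it takes about 0.1 N m
- knob_grip (a point): middle of the black wing knob on the lid's top: wing 58 mm long, 13 mm thick, from 11 to 35 mm above the lid's top. The point is on the turning axis, 23 mm above the lid's top (225 mm above the bench when shut), 37 mm behind the lid's front face, half-way along its width. Its x axis runs along the wing, its z along the turning axis (up while the lid is shut)
- bottle_mid (a point): centre (94 mm above its base) of the upright glue bottle with red nozzle: round, cream, 60 mm diameter up to 140 mm above its base, 188 mm high with the narrower cap and nozzle, 0.25 to 0.55 kg. Its z is up. It stands on the box's inner floor, in the left or the right half; the nail tin is in the other half; a like bottle at the far back right of the bench is not meant
- tin_mid (a point): centre of the open metal nail tin, 77 mm diameter, 50 mm high, in the box; leave it alone
- drip_tray: shallow aluminium tray fixed on the bench, 180 (its x) x 260 (its y) x 14 mm, wall and rolled rim about 3 to 5 mm. Origin: centre of its underside; inner floor 3 mm above it. The brush lies along its +x side; the -x side is clear
- brush_mid (a point): centre of the flat glue brush, 38 (its x) x 209 (its y) x 14 mm, which lies on the tray's floor about 55 mm from the tray's middle towards its +x, along its y; leave it alone
- mortise_mid (a point): centre of the mortised wooden block, 45 x 110 x 45 mm, loose on the bench between box and tray; leave it alone
- tenon_mid (a point): centre of the wooden block with a tenon, 50 x 125 x 50 mm, loose on the bench between box and tray, nearer the robot; leave it alone

How it is judged:
By the outcome, as a careful person would: the job done as asked, in the order asked, and still so for the second after the job is handed in, with the robot touching nothing.
It also fails if it takes over 72 s, if anything falls off the work surface, if the arm or the gripper's body presses on something with over 40 N, if the wrist force passes 120 N, or if a joint passes its speed limit or range.

ROBOT

A 6-joint arm with a two-finger parallel gripper is mounted at the origin on a cart in front of the work surface, level with it; the furniture and walls round the work are solid. World frame = base frame: x ahead of the robot, y to its left, z up, the work surface at z = 0. Lengths are in mm, angles in rad, forces in N, time in s.
With the tool pointing down it reaches from about 325 to 850 mm from the base axis. Payload 4.4 kg.
Tool frame: the origin (TCP) lies on the front face of the gripper's body, between the roots of the fingers; the fingertips stand 97 mm ahead of it and the grasp point (between the pads) lies manip.hold_point_z ahead of it (manip.hold_point_z is the distance from the TCP to the grasp point, in mm); z points along the fingers, y is the line along which they close (so a half turn about z gives the same grasp; the last joint's range is limited). The gripper opens to 94 mm and grips with 3 to 60 N. Pads are 16 mm wide; open, the fingers measure 119 mm over their backs; the gripper's body (75 mm by 177 mm) begins 78 mm behind the grasp point.
Start: joints at [-1.296, 0.207, 1.542, -0, 1.393, -0.15], TCP at [236.968, -523.903, 302.647] pointing down, gripper open.
Joint ranges: [-2.73, 2.73], [-0.86, 2.22], [0.23, 2.46], [-1.11, 4.25], [0.08, 2.63], [-2.82, 2.82]. Speed limits (rad/s): [2.79, 2.79, 3.14, 3.14, 3.14, 3.14].

INTERFACE

Orientations are given as a unit quaternion [w, x, y, z].
In Python, from bench import monitor, optics, manip, spotter gives the robot as it stands. The module is installed in compiled form; this text tells all that it offers.
- The arm moves only by the tool servo_tool, never from a script. Its argument "rows" is text: rows parted by semicolons, each of 5 numbers parted by spaces: the shift along the tool's x, y, z in units of 20 cm (1.0 is 20 cm), then the turn about the tool's z in units of pi rad (1.0 is pi rad), then the closure, from -1 (fully open) to 1 (shut). In form: dx dy dz spin fingers; .... A call has 1 to 8 rows; each row is the pose to reach, as a shift and turn from the pose commanded when the call began, along the tool's axes at that moment, turning the shorter way round; what a row does not reach only later rows make up. A row lasts 1/8 s, in which the tool goes at most 62.5 mm and 10.7 degrees, less where a joint would pass 70% of its speed; a pose out of reach is approached as far as the arm can. A call with a number of a shift or a turn outside -1 to 1 is refused whole. A call with a gripper value outside its range is refused whole. The fingers move at their own pace and stop on an object; "squeeze" is the grip in N (left out, the last holds). Time passes only in rows, so rows that repeat a pose let the fingers close. It gives the time, the measured TCP pose, the force, the opening and the grip force at its end, in the units of the state.
- monitor.read_state(): the state, without advancing time (a new reading comes with each control period).
- optics.get_image(name): name is "side" or "top"; returns a dict with "frame" (480x640x3 uint8, blue, green, red), "z_map" (480x640 float32, mm along the optical axis (not along the pixel's ray), 0 where there is no reading), "vfov" (degrees; the focal length in pixels is half the picture's height over the tangent of half this angle, whatever the lens; pixels are square), "cx", "cy" (the principal point, pixels), "distortion" ([k1, k2, p1, p2, k3] as OpenCV has them; the pictures are not rectified), "position" and "rotation" of the camera in the world. Camera axes: x right, y down, z forward; pixel columns grow to the right and rows downward; lengths in mm; the calibration is good to about 2 mm. A picture is of the moment at which its call begins.
- manip.job_done(): hands the job in; it is judged then, once.
Trained networks look in a picture, given as the dict that the camera call returned (one of the last four; its "shot" number tells which), for a name from the list of things; names that differ only in an ending like _2 or _b are one class to them, and where a whole thing is asked for, a point or a joint stands for the part that bears it (a point fixed in the world has none). Each returns a list of dicts, best first, with "confidence" (0 to 1); they miss things now and then, are a little off and sometimes report something else, mostly with a low value. They report only what shows in the picture. A call takes as long as a camera call.
- spotter.outline_of(picture, query): "mask" (480x640 bool, what is visible of it) and "uv" ([column, row] in pixels, amid what is visible of it).
The state is a dict: "t": time; "joint_pos": joint angles; "qvel": joint speeds; "effort": joint torques, N m; "ee_pos": TCP position; "tool_rot": TCP orientation; "ft_force": force on the tool from outside, world axes, zero at the start; "ft_torque": the same for the moment, N m; "grip_width": finger opening in mm; "grip_force": force on a finger pad.
Only numpy, scipy, OpenCV 4.12 (cv2) and the standard library are available. Lean on these libraries where they do the work, as an engineer would, in place of code of your own. Each camera call takes 0.05 s, during which the arm holds its last target. There are 200 camera calls.

## Working session

There is one attempt and no reset: what is moved stays moved. The work goes in short steps, Python scripts to look and compute and a tool call to move; the robot and the scene stay as the last step left them, time stands still between calls to the robot, and variables do not carry over. Pictures are saved under pics/ and viewed, at most 10 in all, crops included, and the job is handed in when it is done.

Besides the shell and the picture viewer there is one more tool, called after "Emit:" as name(argument=value, ...) on one line, values as JSON. servo_tool: Moves the arm, as the interface text tells. Its arguments: {"type":"object","properties":{"rows":{"type":"string"},"squeeze":{"type":"number"}},"required":["rows"]}

```bash
mkdir -p pics; cat > h.py <<'E'
import numpy as np, cv2
from bench import monitor, optics, manip, spotter
from scipy.spatial.transform import Rotation as R
def rotm(r):
    r=np.array(r,float)
    return r if r.shape==(3,3) else R.from_quat(r[[1,2,3,0]]).as_matrix()
def cloud(p):
    f=240/np.tan(np.radians(p["vfov"])/2)
    K=np.array([[f,0,p["cx"]],[0,f,p["cy"]],[0,0,1]])
    v,u=np.mgrid[0:480,0:640]
    n=cv2.undistortPoints(np.stack([u,v],-1).reshape(-1,1,2).astype(float),K,np.array(p["distortion"],float)).reshape(480,640,2)
    z=p["z_map"].astype(float)
    c=np.dstack([n[...,0]*z,n[...,1]*z,z])
    w=c@rotm(p["rotation"]).T+np.array(p["position"])
    w[z<=0]=np.nan
    return w
def st():
    s=monitor.read_state()
    for k in("t","joint_pos","ee_pos","tool_rot","ft_force","grip_width","grip_force"):print(k,np.round(s[k],3))
    return s
E
python3 - <<'E'
from h import *
s=st(); print(manip.hold_point_z)
for n in("side","top"):
    p=optics.get_image(n); cv2.imwrite(f"pics/{n}0.png",p["frame"]); W=cloud(p); print(n,np.round(p["position"]),p["vfov"],np.round(p["rotation"],3))
    for q in("supply_box","lid","lid_handle","knob_grip","bottle_mid","drip_tray","brush_mid","mortise_mid","tenon_mid"):
        for d in spotter.outline_of(p,q)[:2]:
            P=W[d["mask"]]; P=P[~np.isnan(P[:,0])]
            if len(P)<5: continue
            r=cv2.minAreaRect(P[:,:2].astype(np.float32))
            print(q,round(d["confidence"],2),np.round(d["uv"]),len(P),"med",np.round(np.median(P,0)),"lo",np.round(np.percentile(P,2,0)),"hi",np.round(np.percentile(P,98,0)),"rect",np.round(r[0]),np.round(r[1]),round(r[2],1))
E
```

```text
t 0.0
joint_pos [-1.296  0.207  1.543 -0.     1.393 -0.15 ]
ee_pos [ 236.814 -523.324  301.506]
tool_rot [-0.001  0.978  0.211 -0.   ]
ft_force [-0.302  0.569  1.07 ]
grip_width 93.807
grip_force 0.0
78.39999999999999
side [ 873. -420. 1032.] 57.72116667419349 [-0.251  0.907  0.325 -0.095]
supply_box 0.97 [365. 213.] 10006 med [587. 114. 201.] lo [474.   8.  10.] hi [640. 300. 222.] rect [509. 241.] [277. 504.] 0.4
lid 0.77 [370. 199.] 7259 med [573. 136. 203.] lo [458.   9. 157.] hi [639. 303. 230.] rect [496. 249.] [481. 290.] 89.3
lid_handle 0.89 [370. 197.] 7189 med [573. 136. 203.] lo [458.   9. 158.] hi [639. 302. 230.] rect [521. 218.] [279. 469.] 17.0
knob_grip 0.75 [364. 177.] 289 med [537. 156. 229.] lo [508. 147. 202.] hi [564. 195. 240.] rect [476. 241.] [ 52. 241.] 36.0
knob_grip 0.53 [281. 273.] 1101 med [474. -93.  48.] lo [ 438. -141.    0.] hi [493. -19.  54.] rect [455. -69.] [144.  77.] 82.6
drip_tray 0.84 [231. 341.] 6906 med [ 489. -298.    4.] lo [ 407. -413.   -1.] hi [ 592. -157.   18.] rect [ 500. -285.] [265. 188.] 84.8
brush_mid 0.82 [260. 342.] 918 med [ 5
[... 1155 characters left out ...]
25.  52.] rect [657. -79.] [ 61. 117.] 11.6
drip_tray 0.6 [416. 269.] 6135 med [ 493. -290.    3.] lo [ 409. -410.   -5.] hi [ 595. -155.   19.] rect [ 504. -283.] [269. 191.] 84.3
brush_mid 0.66 [403. 248.] 748 med [ 554. -250.   15.] lo [ 539. -380.    2.] hi [ 582. -184.   22.] rect [ 558. -284.] [208.  44.] 85.3
brush_mid 0.46 [239. 244.] 192 med [533. 159. 235.] lo [508. 150. 211.] hi [561. 170. 243.] rect [536. 161.] [54. 26.] 21.6
mortise_mid 0.96 [336. 210.] 784 med [649. -76.  43.] lo [ 622. -126.   -0.] hi [678. -25.  52.] rect [656. -75.] [ 59. 110.] 9.8
tenon_mid 0.89 [336. 279.] 836 med [467. -86.  49.] lo [ 439. -135.   -1.] hi [496. -21.  57.] rect [473. -77.] [124.  61.] 82.7
```

View pics/side0.png

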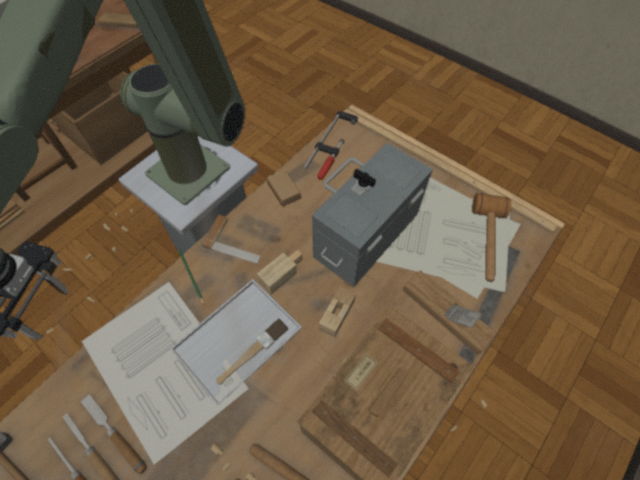

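View pics/top0.png

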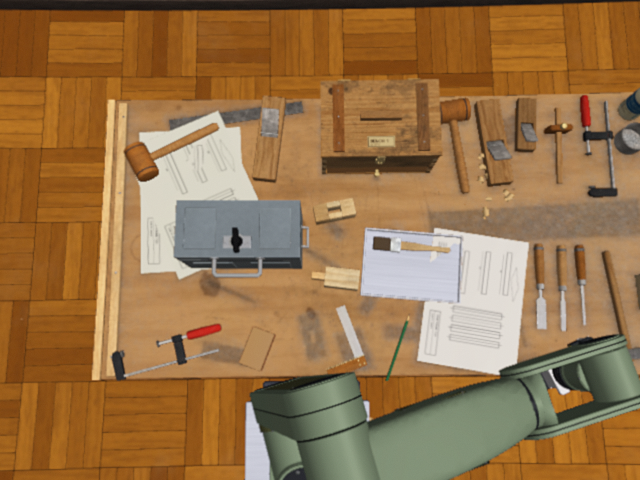

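```bash
python3 - <<'E'
from h import *
for n in("side","top"):
    p=optics.get_image(n); W=cloud(p)
    # lid top plane points and handle points, wing points
    x,y,z=W[...,0],W[...,1],W[...,2]
    box=(x>400)&(x<700)&(y>-30)&(y<350)
    m=box&(z>195)&(z<209); r=cv2.minAreaRect(W[m][:,:2].astype(np.float32)); print(n,"lid",m.sum(),r,np.percentile(W[m],[1,99],axis=0).round(1).tolist(), np.median(z[m]))
    m=box&(z>218)&(z<250)&(x>480)&(x<600)&(y>100)&(y<220); Q=W[m][:,:2]; c=Q.mean(0); u,s,v=np.linalg.svd(Q-c); print("wing",m.sum(),c,cv2.minAreaRect(Q.astype(np.float32)),np.degrees(np.arctan2(v[0,1],v[0,0])),np.median(z[m]))
    m=box&(z>170)&(z<205)&(x<480)&(x>420); print("handle",m.sum()); 
    if m.sum()>5: print(np.median(W[m],0),np.percentile(W[m],[2,98],axis=0).round(1).tolist())
E
```

```text
side lid 5794 ((546.0993041992188, 159.88165283203125), (303.0283508300781, 186.07994079589844), 88.93504333496094) [[461.6, 10.0, 196.1], [638.4, 304.7, 207.0]] 202.90350654873083
wing 226 [537.08423101 157.00564304] ((536.8108520507812, 159.52938842773438), (21.832860946655273, 58.150001525878906), 83.44552612304688) 3.8713122008912735 235.1262015781349
handle 207
[459.40050017 158.53357112 194.4940755 ] [[452.2, 102.1, 190.2], [479.1, 218.8, 198.3]]
top lid 6945 ((546.1929931640625, 162.32472229003906), (301.75555419921875, 185.35215759277344), 89.15995788574219) [[461.2, 15.0, 195.9], [637.4, 309.2, 208.5]] 202.5438594681275
wing 178 [535.02497753 160.26574304] ((536.4285278320312, 160.46255493164062), (58.32897186279297, 20.827899932861328), 12.220462799072266) -176.07713846061435 236.23644788415402
handle 250
[458.80335102 160.42380274 193.74550525] [[453.5, 104.0, 188.2], [478.5, 220.8, 199.9]]
```

The pictures show the box at the left (top view, lid about 175–302 × 200–270 px) with its knob at (236,240) and handle at (238,268). The tray is at (415,265) with the brush on its far side, and its near side is clear. I'll move over towards the box first and refine the wing angle in the same step.

Emit:
servo_tool(rows="0.92 -0.83 -0.11 0 -1;0.92 -0.83 -0.11 0 -1;0.92 -0.83 -0.11 0 -1;0.92 -0.83 -0.11 0 -1;0.92 -0.83 -0.11 0 -1")

```text
t: 1.72
ee_pos: [337.5, -293.8, 325.3]
tool_rot: [0.0, 0.977, 0.214, 0.001]
ft_force: [0.0, -0.2, 0.6]
grip_width: 94.2
grip_force: 0.0
```

```bash
cat >> h.py <<'E'
def go(x,y,z,yaw=None,s=None):
    s=s or monitor.read_state(); M=rotm(s["tool_rot"]); cy=np.degrees(np.arctan2(M[1,0],M[0,0]))
    d=M.T@(np.array([x,y,z])-np.array(s["ee_pos"]))/200
    sp=0 if yaw is None else ((cy-yaw+180)%360-180)/180
    print("t",round(s["t"],2),"at",np.round(s["ee_pos"],1),"yaw",round(cy,1),"rows",np.round(d,3),"spin",round(sp,3),"F",np.round(s["ft_force"],1),"w",round(float(s["grip_width"]),1))
E
python3 - <<'E'
from h import *
for n in("side","top"):
    p=optics.get_image(n); W=cloud(p); f=240/np.tan(np.radians(p["vfov"])/2)
    K=np.array([[f,0,p["cx"]],[0,f,p["cy"]],[0,0,1]])
    u0,v0={"side":(364,178),"top":(237,240)}[n]
    m=np.zeros((480,640),bool); m[v0-25:v0+26,u0-25:u0+26]=1
    m&=(p["frame"].max(2)<45)
    k=cv2.connectedComponentsWithStats(m.astype(np.uint8)); l=1+np.argmax(k[2][1:,4]); m=k[1]==l
    vv,uu=np.nonzero(m); q=cv2.undistortPoints(np.stack([uu,vv],-1).reshape(-1,1,2).astype(float),K,np.array(p["distortion"],float)).reshape(-1,2)
    d=np.c_[q,np.ones(len(q))]@rotm(p["rotation"]).T; o=np.array(p["position"])
    P=(o+d*((237-o[2])/d[:,2:]))[:,:2].astype(np.float32)
    r=cv2.minAreaRect(P); c=P.mean(0);v=np.linalg.svd(P-c)[2]; print(n,len(P),c,r,np.degrees(np.arctan2(v[0,1],v[0,0])))
go(536,159.5,370,5)
E
```

```text
side 201 [541.28656 149.16739] ((539.6636962890625, 147.729736328125), (33.83906173706055, 58.48334884643555), 81.6023178100586) -5.404723
top 154 [533.05396 158.89523] ((533.9806518554688, 158.26829528808594), (23.297452926635742, 54.48985290527344), 89.36821746826172) -174.9312
t 1.82 at [ 336.4 -296.8  325. ] yaw 24.4 rows [ 1.852 -1.664 -0.228] spin 0.108 F [-0.8  0.1 -0.2] w 94.3
```

Emit:
servo_tool(rows="0.93 -0.83 -0.11 0 -1;0.93 -0.83 -0.11 0 -1;0.93 -0.83 -0.11 0 -1;0.93 -0.83 -0.11 0 -1;0.93 -0.83 -0.11 0 -1")

```text
t: 2.45
ee_pos: [438.7, -67.1, 347.0]
tool_rot: [0.0, 0.977, 0.213, 0.0]
ft_force: [0.4, -0.2, -0.8]
grip_width: 93.9
grip_force: 0.0
```

Emit:
servo_tool(rows="0.92 -0.83 -0.11 0.108 -0.2;0.92 -0.83 -0.11 0.108 -0.2;0.92 -0.83 -0.11 0.108 -0.2;0.92 -0.83 -0.11 0.108 -0.2;0.92 -0.83 -0.11 0.108 -0.2;0.92 -0.83 -0.11 0.108 -0.2")

```text
t: 3.2
ee_pos: [537.2, 156.6, 367.8]
tool_rot: [0.001, 0.999, 0.042, -0.001]
ft_force: [0.0, -1.2, -0.1]
grip_width: 56.6
grip_force: 0.0
```

```bash
python3 - <<'E'
from h import *
go(535.5,159.5,308,5)
p=optics.get_image("side"); cv2.imwrite("pics/s1.png",cv2.resize(p["frame"][90:250,270:470],(800,640))[:600])
E
```

```text
t 3.2 at [537.2 156.6 367.8] yaw 4.8 rows [-0.007 -0.016  0.299] spin -0.001 F [ 0.  -1.2 -0.1] w 56.6
```

View pics/s1.png

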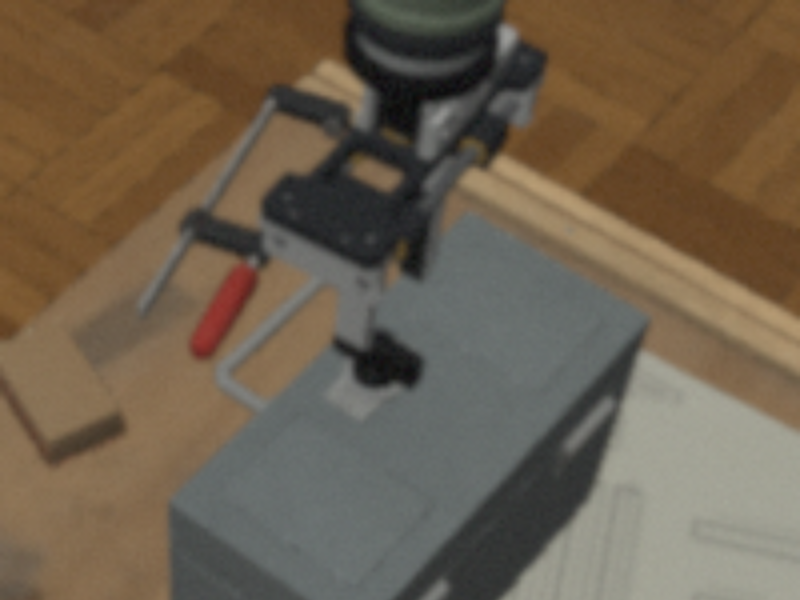

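The crop shows the open fingers straddling the knob, with the wing at about (380,365) lying along x. I'll descend and close.

Emit:
servo_tool(rows="-0.008 -0.015 0.15 0 -0.2;-0.008 -0.015 0.25 0 -0.2;-0.008 -0.015 0.3 0 -0.2;-0.008 -0.015 0.3 0 0.8;-0.008 -0.015 0.3 0 0.8;-0.008 -0.015 0.3 0 0.8;-0.008 -0.015 0.3 0 0.8", squeeze=30)

```text
t: 4.12
ee_pos: [535.3, 160.8, 311.7]
tool_rot: [0.0, 0.999, 0.043, 0.001]
ft_force: [-5.1, -2.0, 15.1]
grip_width: 20.1
grip_force: 23.0
```

```bash
python3 - <<'E'
from h import *
go(535.5,159.5,308,95); st()
E
```

```text
t 4.12 at [535.3 160.8 311.7] yaw 4.9 rows [0.001 0.006 0.018] spin -0.501 F [-5.1 -2.  15.1] w 20.1
t 4.125
joint_pos [ 1.370e-01  1.640e-01  1.572e+00 -1.000e-03  1.402e+00  1.623e+00]
ee_pos [535.25  160.781 311.67 ]
tool_rot [0.    0.999 0.043 0.001]
ft_force [-5.095 -2.029 15.106]
grip_width 20.06
grip_force 22.992
```

Emit:
servo_tool(rows="0 0 0 0 0.8;0 0 0 0 0.8")

```text
t: 4.38
ee_pos: [535.7, 160.9, 313.5]
tool_rot: [0.0, 0.999, 0.043, 0.003]
ft_force: [-5.1, -2.9, 14.9]
grip_width: 12.4
grip_force: 79.9
```

```bash
python3 - <<'E'
from h import *
go(535.5,159.5,308,95)
p=optics.get_image("side"); cv2.imwrite("pics/s2.png",cv2.resize(p["frame"][130:220,310:430],(800,600),interpolation=cv2.INTER_CUBIC))
E
```

```text
t 4.38 at [535.7 160.9 313.5] yaw 4.9 rows [-0.002  0.007  0.027] spin -0.5 F [-5.1 -2.9 14.9] w 12.4
```

View pics/s2.png

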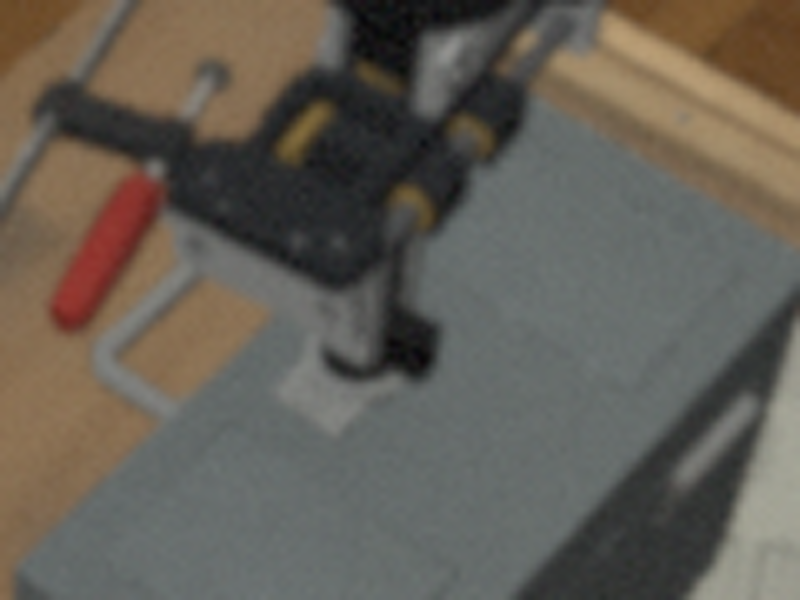

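The wing is gripped (12.4 mm wide at about (385,350)), but the fingertips rest on its round hub. I'll lift off about 6 mm and turn anticlockwise.

Emit:
servo_tool(rows="0 0 -0.03 0 0.8;0 0 -0.03 -0.04 0.8;0 0 -0.03 -0.08 0.8;0 0 -0.03 -0.12 0.8;0 0 -0.03 -0.16 0.8;0 0 -0.03 -0.2 0.8;0 0 -0.03 -0.24 0.8;0 0 -0.03 -0.28 0.8", squeeze=30)

```text
t: 5.42
ee_pos: [535.1, 161.4, 314.0]
tool_rot: [-0.0, 0.885, 0.466, 0.001]
ft_force: [3.0, 0.7, -2.3]
grip_width: 12.7
grip_force: 54.9
```

```bash
python3 - <<'E'
from h import *
go(535.5,159.5,314,91); s=st(); print(s["ft_torque"])
E
```

```text
t 5.42 at [535.1 161.4 314. ] yaw 55.5 rows [-0.007  0.007  0.   ] spin -0.197 F [ 3.   0.7 -2.3] w 12.7
t 5.425
joint_pos [1.380e-01 1.630e-01 1.569e+00 1.000e-03 1.409e+00 7.390e-01]
ee_pos [535.063 161.427 314.041]
tool_rot [-0.     0.885  0.466  0.001]
ft_force [ 3.005  0.672 -2.35 ]
grip_width 12.744
grip_force 54.867
[ 0.20203283 -0.5261582  -0.09901126]
```

Emit:
servo_tool(rows="0 0 0 -0.04 0.8;0 0 0 -0.08 0.8;0 0 0 -0.12 0.8;0 0 0 -0.16 0.8;0 0 0 -0.185 0.8;0 0 0 -0.2 0.8;0 0 0 -0.2 0.8")

```text
t: 6.3
ee_pos: [534.6, 161.6, 314.1]
tool_rot: [-0.001, 0.7, 0.715, 0.0]
ft_force: [1.3, 1.9, -3.0]
grip_width: 13.0
grip_force: 54.3
```

```bash
python3 - <<'E'
from h import *
go(535.5,159.5,314,91); s=monitor.read_state(); print(s["ft_torque"])
E
```

```text
t 6.3 at [534.6 161.6 314.1] yaw 91.2 rows [-0.01   0.004  0.   ] spin 0.001 F [ 1.3  1.9 -3. ] w 13.0
[ 0.35515925 -0.31164577 -0.5060175 ]
```

The torque about z rose to 0.5 N m, so the knob is at its stop. I'll release, go up and move over the handle.

Emit:
servo_tool(rows="0 0 0 0 0;0 0 0 0 0;0 0 -0.15 0 0.1;0 0 -0.25 0 0.2;-0.005 -0.2 -0.25 0.011 0.23;-0.005 -0.38 -0.25 0.011 0.23;-0.005 -0.38 -0.25 0.011 0.23;-0.005 -0.38 -0.25 0.011 0.23", squeeze=20)

```text
t: 7.3
ee_pos: [459.2, 158.3, 365.1]
tool_rot: [0.001, 0.711, 0.703, 0.001]
ft_force: [0.2, -0.2, -0.4]
grip_width: 36.2
grip_force: 0.0
```

```bash
python3 - <<'E'
from h import *
go(458,160,268,90); s=monitor.read_state()
p=optics.get_image("side"); W=cloud(p); x,y,z=np.moveaxis(W,2,0)
m=(x>480)&(x<600)&(y>100)&(y<220)&(z>222)&(z<245); Q=W[m][:,:2]; print("wing",cv2.minAreaRect(Q.astype(np.float32)))
m=(x<480)&(x>420)&(y>80)&(y<240)&(z>180)&(z<200)
for a in range(100,225,15):
    k=m&(abs(y-a)<7.5); print(a,k.sum(),np.nanmedian(W[k],0).round(1) if k.any() else'')
cv2.imwrite("pics/s3.png",cv2.resize(p["frame"][110:230,290:450],(800,600),interpolation=cv2.INTER_CUBIC))
E
```

```text
t 7.3 at [459.2 158.3 365.1] yaw 89.3 rows [ 0.009 -0.007  0.486] spin -0.004 F [ 0.2 -0.2 -0.4] w 36.2
wing ((536.2371215820312, 160.50567626953125), (58.762794494628906, 18.773542404174805), 83.0532455444336)
100 28 [468.4 103.7 194.8]
115 25 [458.9 112.5 195.3]
130 23 [457.4 129.7 194.4]
145 21 [456.6 143.9 195.2]
160 20 [458.  161.  194.2]
175 20 [458.9 177.6 194.5]
190 21 [458.3 191.  194.8]
205 28 [460.5 207.9 194. ]
220 25 [470.8 215.  194.9]
```

View pics/s3.png

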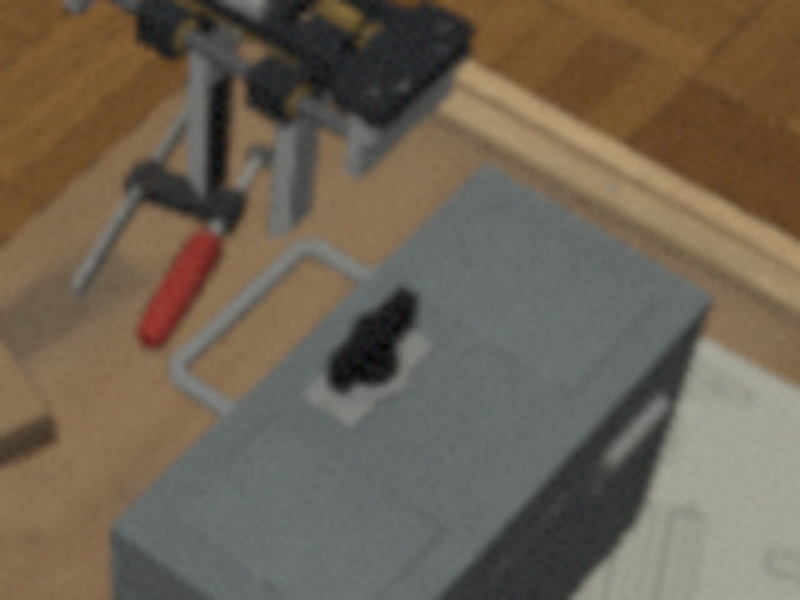

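The wing at (375,340) now lies along the box's y, so it is fully turned. The handle bar is at x≈458. I'll descend and grip it.

Emit:
servo_tool(rows="0.005 -0.006 0.2 0 0.23;0.005 -0.006 0.4 0 0.23;0.005 -0.006 0.48 0 0.23;0.005 -0.006 0.48 0 0.23;0.005 -0.006 0.48 0 0.9;0.005 -0.006 0.48 0 0.9;0.005 -0.006 0.48 0 0.9;0.005 -0.006 0.48 0 0.9", squeeze=12)

```text
t: 8.35
ee_pos: [456.0, 159.5, 269.6]
tool_rot: [-0.001, 0.711, 0.703, -0.001]
ft_force: [-7.1, -0.1, 5.8]
grip_width: 9.3
grip_force: 12.0
```

```bash
python3 - <<'E'
from h import *
go(458,160,269,90); s=st()
p0=np.array(s["ee_pos"]); 
for th in np.arange(0,1.55,.1):
    a=.206+th; d=np.array([186*(np.cos(.206)-np.cos(a)),0,186*(np.sin(a)-np.sin(.206))]); print(round(th,2),(d/200).round(3))
E
```

```text
t 8.35 at [456.  159.5 269.6] yaw 89.3 rows [0.003 0.01  0.003] spin -0.004 F [-7.1 -0.1  5.8] w 9.3
t 8.35
joint_pos [1.570e-01 4.300e-02 1.796e+00 1.000e-03 1.307e+00 1.680e-01]
ee_pos [455.96  159.475 269.61 ]
tool_rot [-0.001  0.711  0.703 -0.001]
ft_force [-7.073 -0.109  5.796]
grip_width 9.336
grip_force 12.0
0.0 [0. 0. 0.]
0.1 [0.024 0.    0.09 ]
0.2 [0.056 0.    0.177]
0.3 [0.097 0.    0.261]
0.4 [0.146 0.    0.339]
0.5 [0.203 0.    0.413]
0.6 [0.266 0.    0.481]
0.7 [0.337 0.    0.542]
0.8 [0.413 0.    0.595]
0.9 [0.493 0.    0.641]
1.0 [0.579 0.    0.679]
1.1 [0.667 0.    0.707]
1.2 [0.758 0.    0.727]
1.3 [0.85  0.    0.738]
1.4 [0.943 0.    0.739]
1.5 [1.036 0.    0.731]
```

Emit:
servo_tool(rows="0 0.01 -0.045 0 0.9;0 0.024 -0.09 0 0.9;0 0.056 -0.177 0 0.9;0 0.097 -0.26 0 0.9;0 0.146 -0.34 0 0.9;0 0.203 -0.413 0 0.9;0 0.266 -0.48 0 0.9;0 0.266 -0.48 0 0.9")

```text
t: 9.35
ee_pos: [509.4, 158.7, 368.6]
tool_rot: [-0.001, 0.711, 0.703, -0.001]
ft_force: [-13.9, -1.3, 12.1]
grip_width: 9.6
grip_force: 12.0
```

```bash
python3 - <<'E'
from h import *
go(456+2,160,269.6,90)
E
```

```text
t 9.35 at [509.4 158.7 368.6] yaw 89.3 rows [ 0.003 -0.256  0.496] spin -0.004 F [-13.9  -1.3  12.1] w 9.6
```

Emit:
servo_tool(rows="0 0.061 -0.076 0 0.9;0 0.137 -0.129 0 0.9;0 0.217 -0.175 0 0.9;0 0.303 -0.213 0 0.9;0 0.391 -0.241 0 0.9;0 0.482 -0.261 0 0.9;0 0.574 -0.272 0 0.9;0 0.667 -0.273 0 0.9")

```text
t: 10.35
ee_pos: [645.3, 156.7, 421.1]
tool_rot: [0.001, 0.711, 0.703, 0.001]
ft_force: [-0.5, 0.2, 1.5]
grip_width: 9.2
grip_force: 12.0
```

```bash
python3 - <<'E'
from h import *
go(458,160,269,90)
E
```

```text
t 10.35 at [645.3 156.7 421.1] yaw 89.3 rows [ 0.006 -0.939  0.757] spin -0.004 F [-0.5  0.2  1.5] w 9.2
```

Emit:
servo_tool(rows="0 0 0 0 0;0 0.02 -0.02 0 -0.2;0 0.05 -0.15 0 -0.2;0 0 -0.3 0 -0.2;0 -0.3 -0.3 0 -0.2;0 -0.6 -0.3 0 -0.2;0 -0.9 -0.3 0 -0.2;0 -0.9 -0.3 0 -0.2")

```text
t: 11.35
ee_pos: [459.9, 159.6, 480.0]
tool_rot: [0.0, 0.711, 0.704, 0.0]
ft_force: [0.5, 0.5, 0.4]
grip_width: 56.7
grip_force: 0.0
```

```bash
python3 - <<'E'
from h import *
go(458,160,269,90)
for n in("side","top"):
    p=optics.get_image(n); W=cloud(p); cv2.imwrite(f"pics/{n}4.png",p["frame"])
    x,y,z=np.moveaxis(W,2,0); m=(x>640)&(x<850)&(y>0)&(y<310)&(z>60)&(z<370); print(np.percentile(W[m],[2,98],axis=0).round())
    for q in("bottle_mid","tin_mid"):
        for d in spotter.outline_of(p,q)[:2]:
            P=W[d["mask"]]; P=P[~np.isnan(P[:,0])]
            if len(P)<5: continue
            print(n,q,round(d["confidence"],2),np.round(d["uv"]),len(P),"med",np.round(np.median(P,0)),"lo",np.round(np.percentile(P,2,0)),"hi",np.round(np.percentile(P,98,0)))
E
```

```text
t 11.35 at [459.9 159.6 480. ] yaw 89.4 rows [ 0.002 -0.01   1.055] spin -0.003 F [0.5 0.5 0.4] w 56.7
[[642.   7. 152.]
 [745. 303. 316.]]
side bottle_mid 0.8 [354. 236.] 762 med [576.  70. 122.] lo [542.  53.   9.] hi [596. 148. 181.]
side bottle_mid 0.35 [389. 221.] 9669 med [606. 143. 150.] lo [499.   7.   5.] hi [738. 309. 313.]
side tin_mid 0.83 [387. 213.] 618 med [571. 237.  29.] lo [541. 192.   7.] hi [602. 267.  55.]
[[646.  16. 139.]
 [735. 308. 315.]]
```

View pics/side4.png

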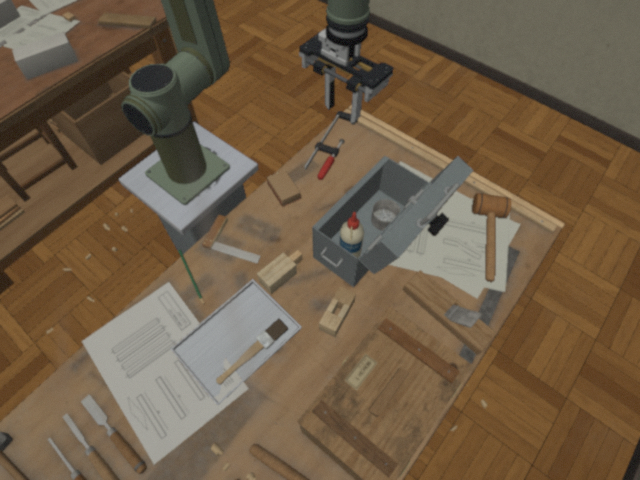

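Lid is fully back. The bottle, with its red nozzle at (353,222), stands in the right half, and the tin is in the left half at (384,213). I'll locate the bottle axis precisely.

Emit:
servo_tool(rows="0 0 0 0.059 -0.6;0 0 0 0.118 -0.6;-0.5 0 0 0.177 -0.6;-0.5 0 0 0.236 -0.6;-0.5 0 0 0.295 -0.6;-0.5 0 0 0.354 -0.6;-0.5 0 0 0.413 -0.6;-0.5 0 0 0.497 -0.6")

```text
t: 12.65
ee_pos: [464.1, 58.8, 479.0]
tool_rot: [-0.0, 0.999, 0.033, -0.0]
ft_force: [-0.6, -0.1, -0.4]
grip_width: 75.3
grip_force: 0.0
```

```bash
python3 - <<'E'
from h import *
from scipy.optimize import least_squares
for n in("side","top"):
    p=optics.get_image(n); W=cloud(p); cv2.imwrite(f"pics/{n}5.png",p["frame"]); o=np.array(p["position"])
    x,y,z=np.moveaxis(W,2,0); b=p["frame"].astype(int)
    inb=(x>505)&(x<634)&(y>20)&(y<150)
    red=inb&(z>140)&(b[...,2]>120)&(b[...,1]<90); print(n,"red",red.sum(),np.median(W[red],0).round(1) if red.any() else "",np.percentile(W[red],[2,98],axis=0).round(1).tolist() if red.any() else "")
    m=inb&(z>60)&(z<138)&(y<115)
    m&=(x<628)&(y>22)
    P=W[m][:,:2]; print(m.sum())
    if m.sum()>30:
        r=least_squares(lambda c:np.hypot(*(P-c).T)-30,[572,70],loss="soft_l1",f_scale=2); print("axis",r.x,np.median(abs(r.fun)))
    k=inb&(z>165)&(z<200); print("top pts",k.sum(),np.median(W[k],0) if k.any() else "")
    x0=(x>490)&(x<650)&(y>-20)&(y<330)&(z>146)&(z<157); print("rim",np.percentile(W[x0],[1,99],axis=0).round(1).tolist())
go(572,70,330,0)
E
```

```text
side red 65 [567.   75.1 160.9] [[556.7, 68.4, 146.7], [577.2, 83.1, 193.1]]
522
axis [565.21852753  84.75410509] 2.0205055442478006
top pts 46 [567.98080015  80.20698927 177.82661268]
rim [[497.6, 8.7, 146.4], [648.9, 308.7, 156.7]]
top red 0  
0
top pts 0 
rim [[501.7, 11.8, 146.1], [649.3, 312.4, 156.8]]
t 12.75 at [464.   58.9 479. ] yaw 4.2 rows [ 0.543 -0.016  0.744] spin 0.023 F [-0.2  1.  -0.6] w 75.3
```

Emit:
servo_tool(rows="0 0.9 0 0.023 -0.6;0 0.9 0 0.023 -0.6;0 0.9 0 0.023 -0.6;0 0.9 0 0.023 -0.6;0 0.9 0 0.023 -0.6")

```text
t: 13.38
ee_pos: [476.5, -120.3, 479.0]
tool_rot: [-0.001, 1.0, 0.001, -0.0]
ft_force: [0.6, 0.8, 0.2]
grip_width: 75.4
grip_force: 0.0
```

```bash
python3 - <<'E'
from h import *
from scipy.optimize import least_squares
for n in("top","side"):
    p=optics.get_image(n); W=cloud(p); cv2.imwrite(f"pics/{n}6.png",p["frame"])
    x,y,z=np.moveaxis(W,2,0); b=p["frame"].astype(int)
    inb=(x>505)&(x<634)&(y>20)&(y<150)
    for lo,hi in((60,138),(143,160),(160,176),(176,188),(188,200)):
        k=inb&(z>lo)&(z<hi); print(n,lo,k.sum(),np.median(W[k],0).round(1) if k.any() else "",np.percentile(W[k],[3,97],axis=0).round(1).tolist() if k.any() else "")
    k=inb&(z>100)&(z<146)
    if k.sum()>20:
        P=W[k][:,:2]; r=least_squares(lambda c:np.hypot(*(P-c).T)-30,[566,85],loss="soft_l1",f_scale=2); print("axis",r.x,np.median(abs(r.fun)))
    for q in("bottle_mid","tin_mid"):
        for d in spotter.outline_of(p,q)[:1]:
            P=W[d["mask"]]; print(q,d["confidence"],d["uv"],np.nanpercentile(P,[3,50,97],axis=0).round().tolist())
go(566,85,330,0)
E
```

```text
top 60 381 [554.7  77.9 123.8] [[538.1, 49.2, 65.3], [633.2, 109.3, 137.0]]
top 143 296 [512.2  84.2 152.4] [[505.3, 27.2, 145.2], [576.7, 146.3, 159.0]]
top 160 51 [563.2  82.2 163.4] [[512.2, 73.1, 160.2], [578.1, 95.5, 174.5]]
top 176 7 [564.3  83.5 181.9] [[562.2, 79.2, 177.8], [566.4, 88.7, 186.8]]
top 188 11 [566.8  85.3 190.2] [[563.7, 81.1, 188.3], [569.6, 88.3, 195.4]]
axis [572.59546866  85.73442766] 5.01975449503297
bottle_mid 0.8 [270.8, 235.4] [[538.0, 56.0, 34.0], [556.0, 80.0, 127.0], [588.0, 109.0, 178.0]]
tin_mid 0.85 [221.0, 238.2] [[543.0, 194.0, 2.0], [581.0, 232.0, 19.0], [615.0, 266.0, 57.0]]
side 60 522 [579.3  64.6 115.4] [[544.4, 53.4, 66.6], [595.9, 97.1, 136.1]]
side 143 237 [512.   76.1 152.9] [[505.8, 24.7, 147.6], [580.6, 143.2, 159.4]]
side 160 58 [569.8  78.4 164.9] [[556.6, 72.2, 160.4], [576.4, 91.7, 175.8]]
side 176 15 [567.4  79.3 182.5] [[562.6, 77.0, 178.1], [570.8, 82.1, 187.2]]
side 188 10 [567.2  81.1 194.8] [[564.1, 79.2, 189.9], [569.6, 84.7, 195.6]]
axis [563.2243313  87.2638303] 4.045478769404889
bottle_mid 0.97 [352.0, 238.3] [[547.0, 54.0, 47.0], [577.0, 70.0, 123.0], [596.0, 94.0, 177.0]]
tin_mid 0.88 [385.0, 211.2] [[541.0, 192.0, 7.0], [572.0, 239.0, 29.0], [601.0, 267.0, 56.0]]
t 13.68 at [ 476.3 -119.2  479.5] yaw 0.2 rows [ 0.452 -1.019  0.748] spin 0.001 F [-0.  -0.8  0.5] w 75.0
```

View pics/top6.png

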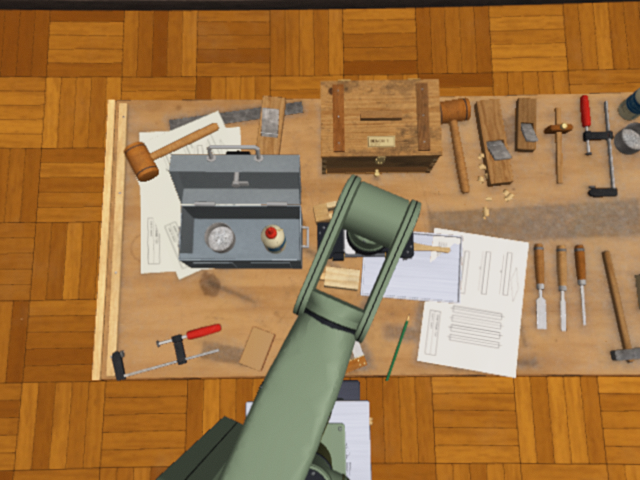

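The top view confirms the bottle's nozzle at (271,233) and the tin at (221,238), with the lid back. The axis is about (567, 84).

Emit:
servo_tool(rows="0.45 -1 0.3 0 -1;0.45 -1 0.3 0 -1;0.45 -1 0.3 0 -1;0.45 -1 0.3 0 -1;0.45 -1 0.6 0 -1;0.45 -1 0.6 0 -1;0.45 -1 0.6 0 -1")

```text
t: 14.55
ee_pos: [566.6, 79.9, 361.3]
tool_rot: [0.0, 1.0, 0.001, 0.001]
ft_force: [-0.4, 0.3, 0.3]
grip_width: 93.8
grip_force: 0.0
```

```bash
python3 - <<'E'
from h import *
go(567,84,206,0)
E
```

```text
t 14.55 at [566.6  79.9 361.3] yaw 0.1 rows [ 0.    -0.02   0.777] spin 0.001 F [-0.4  0.3  0.3] w 93.8
```

Emit:
servo_tool(rows="0 -0.02 0.2 0 -1;0 -0.02 0.4 0 -1;0 -0.02 0.55 0 -1;0 -0.02 0.68 0 -1;0 -0.02 0.775 0 -1;0 -0.02 0.775 0 -1;0 -0.02 0.775 0 -0.45;0 -0.02 0.775 0 -0.45", squeeze=8)

```text
t: 15.55
ee_pos: [566.9, 83.9, 205.9]
tool_rot: [-0.0, 1.0, 0.001, 0.002]
ft_force: [-0.3, -0.0, -0.5]
grip_width: 77.4
grip_force: 0.0
```

Emit:
servo_tool(rows="0 0 0 0 -0.35;0 0 0 0 -0.3;0 0 0 0 -0.27;0 0 0 0 -0.24")

```text
t: 16.05
ee_pos: [566.0, 83.7, 204.4]
tool_rot: [0.0, 1.0, 0.001, 0.0]
ft_force: [-0.3, -0.5, 1.3]
grip_width: 59.6
grip_force: 8.0
```

Emit:
servo_tool(rows="0 0 0 0 0;0 0 0 0 0;0 0 0 0 0;0 0 -0.02 0 0;0 0 -0.06 0 0;0 0 -0.12 0 0;0 0 -0.12 0 0", squeeze=25)

```text
t: 16.92
ee_pos: [566.8, 84.0, 230.0]
tool_rot: [-0.0, 1.0, 0.001, 0.002]
ft_force: [0.4, -0.5, -2.5]
grip_width: 59.7
grip_force: 25.0
```

Emit:
servo_tool(rows="0 0 -0.06 0 0;0 0 -0.16 0 0;0 0 -0.3 0 0;0 0 -0.46 0 0;0 0 -0.62 0 0;0 0 -0.74 0 0;0 0 -0.8 0 0;0 0 -0.8 0 0")

```text
t: 17.92
ee_pos: [566.1, 83.9, 389.1]
tool_rot: [-0.0, 1.0, 0.001, 0.001]
ft_force: [-0.3, -0.0, -2.4]
grip_width: 59.6
grip_force: 25.0
```

```bash
python3 - <<'E'
from h import *
p=optics.get_image("side"); W=cloud(p); cv2.imwrite("pics/side7.png",p["frame"][60:420,100:560])
x,y,z=np.moveaxis(W,2,0)
# tray geometry
m=(x>380)&(x<620)&(y>-440)&(y<-130)&(z>7)&(z<25)
r=[cv2.minAreaRect(W[m][:,:2].astype(np.float32))]
for d in spotter.outline_of(p,"drip_tray")[:1]+spotter.outline_of(p,"brush_mid")[:1]:
    k=cv2.erode(d["mask"].astype(np.uint8),np.ones((2,2)))>0
    P=W[k]; P=P[~np.isnan(P[:,0])]; r.append(cv2.minAreaRect(P[:,:2].astype(np.float32)))
print(r)
go(465,-285,360,-5)
E
```

```text
[((508.6097412109375, -285.2027587890625), (302.1862487792969, 225.64077758789062), 86.65031433105469), ((502.2203674316406, -284.9784240722656), (262.2197570800781, 184.31906127929688), 84.53230285644531), ((553.7808837890625, -286.6894836425781), (204.7727508544922, 35.36021423339844), 83.48707580566406)]
t 18.07 at [565.3  83.9 386.6] yaw 0.1 rows [-0.504  1.844  0.135] spin 0.028 F [-0.2  0.2 -1.9] w 59.6
```

View pics/side7.png

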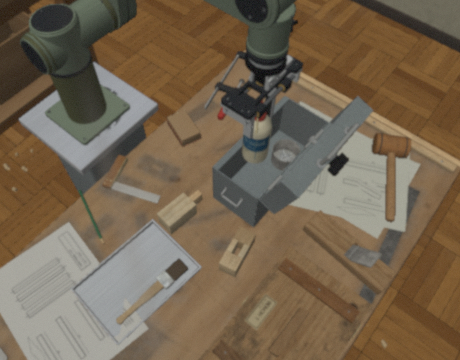

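The bottle hangs upright in the grip over the box (255,140 in the crop), and the near side of the tray at (120,270) is clear. I'll carry it across in two ramps.

Emit:
servo_tool(rows="-0.01 0.04 0 0 0;-0.035 0.13 0 0 0;-0.07 0.27 0 0 0;-0.11 0.42 0 0 0;-0.15 0.57 0 0 0;-0.19 0.72 0 0 0;-0.225 0.84 0 0 0;-0.25 0.92 0 0 0")

```text
t: 19.08
ee_pos: [515.2, -102.2, 388.1]
tool_rot: [0.0, 1.0, -0.0, -0.0]
ft_force: [0.3, 0.2, -4.0]
grip_width: 59.8
grip_force: 25.0
```

Emit:
servo_tool(rows="-0.02 0.1 0 0 0;-0.06 0.24 0 0 0;-0.1 0.4 0 0 0;-0.14 0.56 0 0 0;-0.18 0.7 0 0 0;-0.21 0.82 0 0 0;-0.235 0.9 0 0 0;-0.24 0.91 0 0 0")

```text
t: 20.08
ee_pos: [468.0, -283.1, 388.1]
tool_rot: [-0.0, 1.0, 0.0, -0.0]
ft_force: [-0.2, 0.3, -3.6]
grip_width: 59.7
grip_force: 25.0
```

```bash
python3 - <<'E'
from h import *
go(466,-282,203,None); st()
E
```

```text
t 20.07 at [ 468.  -283.1  388.1] yaw 0.0 rows [-0.01  -0.005  0.925] spin 0 F [-0.2  0.3 -3.6] w 59.7
t 20.075
joint_pos [-0.702  0.093  1.495  0.     1.553  0.868]
ee_pos [ 467.996 -283.076  388.078]
tool_rot [-0.  1.  0. -0.]
ft_force [-0.162  0.316 -3.594]
grip_width 59.667
grip_force 24.999
```

Emit:
servo_tool(rows="-0.005 0 0.06 0 0;-0.01 0 0.18 0 0;-0.01 0 0.34 0 0;-0.01 0 0.5 0 0;-0.01 0 0.66 0 0;-0.01 0 0.78 0 0;-0.01 0 0.86 0 0;-0.01 0 0.86 0 0")

```text
t: 21.08
ee_pos: [465.9, -281.0, 214.6]
tool_rot: [-0.001, 1.0, 0.001, -0.001]
ft_force: [-0.8, 0.5, -2.8]
grip_width: 59.5
grip_force: 25.0
```

Emit:
servo_tool(rows="0 0 0.01 0 0;0 0 0.02 0 0;0 0 0.03 0 0;0 0 0.04 0 0;0 0 0.05 0 0;0 0 0.06 0 0;0 0 0.06 0 0")

```text
t: 21.95
ee_pos: [466.3, -282.2, 203.9]
tool_rot: [-0.0, 1.0, 0.001, -0.0]
ft_force: [-0.5, -0.2, -3.0]
grip_width: 59.8
grip_force: 25.0
```

```bash
python3 - <<'E'
from h import *
go(466,-282,203,None)
p=optics.get_image("side"); W=cloud(p); cv2.imwrite("pics/s8.png",cv2.resize(p["frame"][230:410,150:330],(600,600)))
E
```

```text
t 21.95 at [ 466.3 -282.2  203.9] yaw 0.1 rows [-0.002 -0.001  0.005] spin 0 F [-0.5 -0.2 -3. ] w 59.8
```

View pics/s8.png

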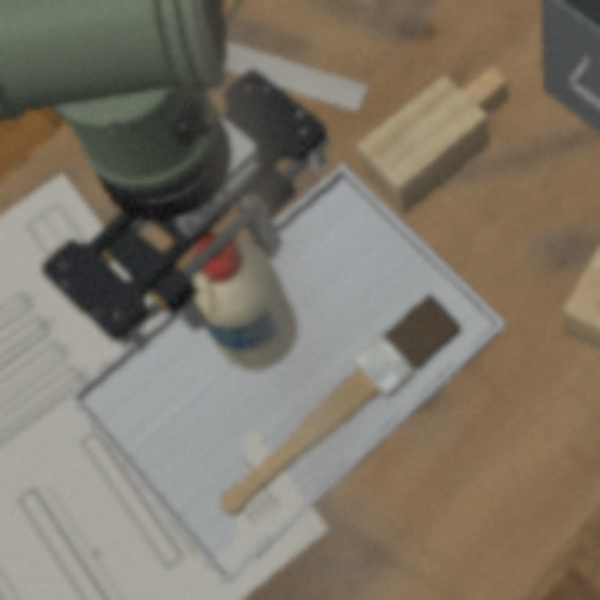

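The bottle hangs upright over the clear floor, with its base at about (255,345) and well away from the brush. I'll feel for contact in 1 mm steps.

Emit:
servo_tool(rows="0 0 0.005 0 0;0 0 0.005 0 0;0 0 0.01 0 0;0 0 0.01 0 0")

```text
t: 22.5
ee_pos: [466.4, -282.2, 202.2]
tool_rot: [-0.0, 1.0, 0.001, -0.0]
ft_force: [0.2, 0.3, -3.1]
grip_width: 59.7
grip_force: 25.0
```

Emit:
servo_tool(rows="0 0 0.004 0 0;0 0 0.004 0 0")

```text
t: 22.75
ee_pos: [466.5, -282.3, 201.5]
tool_rot: [0.0, 1.0, 0.001, 0.0]
ft_force: [-0.8, -0.5, -2.5]
grip_width: 59.7
grip_force: 25.0
```

Emit:
servo_tool(rows="0 0 0.005 0 0;0 0 0.005 0 0")

```text
t: 23.0
ee_pos: [466.6, -282.4, 201.4]
tool_rot: [0.0, 1.0, 0.001, 0.0]
ft_force: [-1.4, 1.4, 5.0]
grip_width: 59.7
grip_force: 25.0
```

Emit:
servo_tool(rows="0 0 0.005 0 0;0 0 0.005 0 0")

```text
t: 23.25
ee_pos: [466.7, -282.4, 201.5]
tool_rot: [0.0, 1.0, 0.001, 0.0]
ft_force: [-2.7, 2.8, 10.5]
grip_width: 59.5
grip_force: 25.0
```

Contact is made. I'll ease off the load, open and rise straight up.

Emit:
servo_tool(rows="0 0 -0.006 0 0;0 0 -0.006 0 0;0 0 -0.006 0 -0.4;0 0 -0.006 0 -0.5;0 0 -0.006 0 -0.7;0 0 -0.006 0 -0.8;0 0 -0.006 0 -0.8", squeeze=8)

```text
t: 24.12
ee_pos: [466.5, -282.3, 200.5]
tool_rot: [-0.0, 1.0, 0.001, -0.0]
ft_force: [0.0, -0.7, 0.4]
grip_width: 84.6
grip_force: 0.0
```

Emit:
servo_tool(rows="0 0 -0.1 0 -0.8;0 0 -0.3 0 -0.8;0 0 -0.5 0 -0.8;0 0 -0.75 0 -0.8;0 0 -0.9 0 -0.8;-0.3 0.5 -0.9 0 -0.8;-0.3 0.9 -0.9 0 -0.8;-0.3 0.9 -0.9 0 -0.8")

```text
t: 25.12
ee_pos: [407.2, -459.5, 381.2]
tool_rot: [0.0, 1.0, 0.001, 0.0]
ft_force: [0.7, -0.6, 0.2]
grip_width: 84.2
grip_force: 0.0
```

```bash
python3 - <<'E'
from h import *
go(466,-282,203,None)
p=optics.get_image("side"); W=cloud(p); cv2.imwrite("pics/s9.png",p["frame"])
for q in("bottle_mid","brush_mid","mortise_mid","tenon_mid","tin_mid","lid"):
    for d in spotter.outline_of(p,q)[:1]:
        P=W[d["mask"]]; print(q,round(d["confidence"],2),np.nanpercentile(P,[2,50,98],axis=0).round().tolist())
E
```

```text
t 25.12 at [ 407.2 -459.5  381.2] yaw 0.1 rows [ 0.295 -0.887  0.89 ] spin 0 F [ 0.7 -0.6  0.2] w 84.2
bottle_mid 0.92 [[455.0, -312.0, 16.0], [483.0, -289.0, 117.0], [496.0, -259.0, 176.0]]
brush_mid 0.7 [[537.0, -383.0, 7.0], [553.0, -258.0, 15.0], [578.0, -187.0, 20.0]]
mortise_mid 0.89 [[626.0, -134.0, 1.0], [653.0, -84.0, 45.0], [679.0, -25.0, 49.0]]
tenon_mid 0.68 [[440.0, -140.0, 1.0], [474.0, -92.0, 49.0], [494.0, -20.0, 54.0]]
tin_mid 0.96 [[541.0, 192.0, 6.0], [571.0, 239.0, 29.0], [603.0, 267.0, 56.0]]
lid 0.87 [[642.0, 7.0, 150.0], [702.0, 129.0, 274.0], [745.0, 305.0, 317.0]]
```

View pics/s9.png

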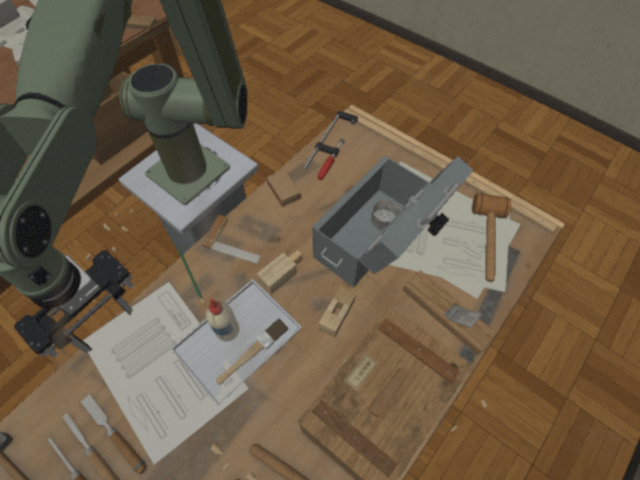

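The bottle stands upright in the tray at (218,320), the lid is fully back, and the brush, tin and blocks have not moved. The arm is clear.

```bash
python3 -c "
from h import *
print(manip.job_done())"
```

```text
the job is handed in; nothing more can be done
None
```

The job is handed in at about 25 s: latch turned fully, lid left right back, and the bottle let go upright on the clear side of the tray, with the brush, tin and joint pieces where they were and the arm clear.

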